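# Open the label printer for a roll change

### The job

The label printer on the sweet-shop counter has run out; open it up for the next roll. Swing the stay on its front all the way up and over to its stop, so that it lifts the hinged cover and props it open, then turn the head-release lever inside until the high point of its cam stands squarely under the print head's bracket and holds the sprung head fully up off the roller. Let go of everything and leave the packs and the spare roll where they are.

Things in the scene. Friction and masses are not known exactly. Their poses are not given: they have to be found in the camera images.
- printer: Off-white desktop label printer, fixed, 280 x 255 x 155 mm high when shut. Origin on the counter; x axis to its back, y to its left, z up. Front (label exit, tear bar, stay) at -x, nearest the arm. The case spans x -120 to 160, y -135 to 120 mm; lower case 88 mm high (right wall, y -135: 65 mm). Inside: print head and roller in front, spent label core behind; reach in from above at the right
- stay (a joint): Angle (rad) of the steel strip stay on the front, turning in the printer's y-z plane. 0 = level, pointing right (-y); grows as the free end swings up and over to the left; 2.67 = stop. Its end roller, 89 mm from the pivot, lifts the cover by its dark front lip (about 3 N). The last 5 degrees are past dead centre: at the stop the cover's weight keeps it there; let go earlier, it may fall back
- stay_grip (a point): Grasp point of the stay's cross grip: black round bar, 14 mm across, 63 mm long, sticking out forward (printer -x) from the stay's free end, parallel to the pivot. On the bar's axis, 40 mm from the strip, 23 mm from the bar's end, 68 mm in front of the case, 52 mm in front of the cover's lip. At joint 0: printer y -74, z 84 mm
- stay_pivot (a point): Point on the stay's pivot axis (along the printer's x) abreast of stay_grip: centre of the 89 mm radius circle on which stay_grip travels. Printer x -188, y 15, z 84 mm
- cover (a joint): Angle (rad) of the cover, a hood 65 mm deep with smoked window, about 0.45 kg, hinged along the left upper edge (printer y 120, z 90 mm, axis along x). 0 = shut; grows as its right side rises; about 1.04 when propped on the stay at its stop, its free right edge then 0.29 to 0.31 m above the counter at printer y -40 to -15 mm (top 0.345 m). It falls shut if nothing holds it
- head_cam (a joint): Angle (rad) of the cam and its lever, on a shaft inside the printer along its y. 0 = lever level, to the back; grows as it comes up and over to the front; 2.44 = cam nose straight up under the bracket (lever forward, 40 degrees above level); 3.2 = end of travel, head dropped again. Starts at 0.15 to 0.6. Lifts from about 1.3, up to 5 N at the grip; friction (0.12 N m) holds it near the high point
- lever_grip (a point): Grasp point of the cam lever's cross grip: black round bar, 14 mm across, 43 mm long, parallel to the shaft (printer's y), sticking out to the right from the end of the 70 mm lever. On the bar's axis, 22 mm from the lever strip, 24 mm from the inside of the case's right wall (top 65 mm above the counter)
- cam_shaft (a point): Point on the cam shaft's axis (along the printer's y) abreast of lever_grip: centre of the 70 mm radius circle on which lever_grip travels. Printer x -50, y -107, z 80 mm
- cam_nose (a point): Tip of the cam's nose (high point), 26 mm from the shaft axis; the rest of the pear-shaped steel cam is a round of 12 mm radius. It trails the lever by 50 degrees (towards joint 0). Cam 20 mm wide, centred on printer y -70 mm
- print_head (a joint): Lift angle (rad) of the sprung print head, a black block with aluminium fins pivoted at its rear. 0 = pressed on the rubber roller by its spring; about 0.123 = fully lifted by the cam's high point
- head_bracket (a point): Middle of the underside of the steel bracket, a 40 mm long tongue on the right of the print head that rides on the cam, straight above the cam shaft; 94 mm above the counter with the head down, 106 mm fully lifted
- spare_roll: Bystander: full roll of white labels standing on end, 90 mm across, 100 mm high, origin under its centre
- pack_left: Bystander: clear pack of sweets, 128 x 96 x 46 mm, origin under its centre
- pack_right: Bystander: clear pack of sweets, 128 x 96 x 46 mm, origin under its centre

How it is judged:
On the way, in this order (a step that is already met when the one before it is completed fails the run):
1. the stay is against its stop and the cover is propped open on it (value of joint stay above 2.58 rad and value of joint cover above 0.92 rad), for 0.3 s.
2. the cam's high point stands under the bracket and the print head is fully up (value of joint head_cam between 2.2 and 2.69 rad and value of joint print_head above 0.115 rad), for 0.3 s.
At the end, for the whole second after the job is handed in: The stay is within 0.09 rad of its stop with the cover resting on it (cover joint 0.92 to 1.15), the cam within 0.24 rad (14 degrees) of its high point with the print head lifted by more than 0.115 rad, all at rest (all of step 1 and all of step 2 and value of joint cover below 1.15 rad and velocity of joint cover between -0.05 and 0.05 rad/s and velocity of joint head_cam between -0.05 and 0.05 rad/s); the robot touches nothing.
It fails at once if the spare roll or a pack was pushed more than 30 mm or tipped over (distance of any of spare_roll, pack_left, pack_right from where it was at the start of the episode above 0.03 m or angle between spare_roll's own z axis and vertical above 0.5 rad).
It also fails if it takes over 72 s, if anything falls off the work surface, if the arm or the gripper's body presses on something with over 40 N, if the wrist force passes 120 N, or if a joint passes its speed limit or range.

### The arm

A 7-joint arm with a two-finger parallel gripper is mounted at the origin on the work surface. World frame = base frame: x ahead of the robot, y to its left, z up, the work surface at z = 0. Lengths are in m, angles in rad, forces in N, time in s.
With the tool pointing down it reaches from about 0.4 to 0.85 m from the base axis. Payload 10.4 kg.
Tool frame: the origin (TCP) lies midway between the tips of the shut fingers; the grasp point (between the pads) lies 19 mm behind it; z points along the fingers, y is the direction in which the jaws open and shut (so a half turn about z gives the same grasp; the last joint's range is limited). The gripper opens to 87 mm and grips with 3 to 60 N. Pads are 19 mm wide; open, the fingers measure 117 mm over their backs; the gripper's body (75 mm by 190 mm) begins 51 mm behind the grasp point.
Start: joints at [1.157, 0.332, -0.065, 1.46, 0.022, 1.35, -0.088], TCP at [0.238, -0.578, 0.223] pointing down, gripper open.
Joint ranges: [-2.6, 2.6], [-0.5, 2.12], [-1.47, 1.34], [0.16, 2.42], [-1.27, 4.41], [0.06, 2.06], [-2.6, 2.6]. Speed limits (rad/s): [2.22, 2.22, 2.79, 2.79, 3.14, 3.14, 3.14].

### API

Orientations are given as a unit quaternion [w, x, y, z].
In Python, from station import * gives the robot as it stands.
- The arm moves only by the shell command python3 -m crank 'ROWS'. ROWS is JSON, a list of rows, each a list of 5 numbers: the opening, from -1 (shut) to 1 (fully open), so that 0 is half open, then the shift along the tool's x, y, z in cm, then the turn about the tool's z in rad. A call has 1 to 5 rows; each row is the pose to reach, as a shift and turn from the pose commanded when the call began, along the tool's axes at that moment; what a row does not reach only later rows make up. A row lasts 1/12 s, in which the tool goes at most 41.7 mm and 7.16 degrees, less where a joint would pass 70% of its speed; a pose out of reach is approached as far as the arm can. A call with a gripper value outside its range is refused whole. The fingers move at their own pace and stop on an object; the grip force is fixed at half the most. Time passes only in rows, so rows that repeat a pose let the fingers close. It gives the time, the measured TCP pose, the force and the opening at its end, in the units of the state.
- read_state(): the state, without advancing time (a new reading comes with each control period).
- read_camera(name): name is "scene" or "top"; returns a dict with "frame" (400x640x3 uint8, red, green, blue), "K" (3x3 intrinsics, pixels), "pose" (4x4, takes a point from camera to world coordinates). Camera axes: x right, y down, z forward; pixel columns grow to the right and rows downward; lengths in m; the calibration is good to about 2 mm. A picture is of the moment at which its call begins. There is no depth.
- hand_in(): hands the job in, once; it reports no verdict.
The state is a dict: "clock": time; "qpos": joint angles; "joint_vel": joint speeds; "joint_efforts": joint torques, N m; "ee_pos": TCP position; "tcp_rot": TCP orientation; "contact_force": force on the tool from outside, world axes, zero at the start; "torque": the same for the moment, N m; "opening": finger opening in m.
Only numpy, scipy, OpenCV 4.12 (cv2) and the standard library are available. Lean on these libraries where they do the work, as an engineer would, in place of code of your own. Each camera call takes 0.05 s, during which the arm holds its last target.

## Working session

There is one attempt and no reset: what is moved stays moved. The work goes in short steps, Python scripts to look and compute and a shell command to move; the robot and the scene stay as the last step left them, time stands still between calls to the robot, and variables do not carry over. Pictures are saved under pics/ and viewed, and the job is handed in when it is done.

```bash
ls; mkdir -p pics; python3 - <<'E'
from station import *
import cv2
s=read_state();print(s)
for n in("scene","top"):
    c=read_camera(n);cv2.imwrite(f"pics/{n}0.png",c["frame"][:,:,::-1]);print(n,c["K"].tolist(),c["pose"].round(4).tolist())
E
```

```text
pics
{'clock': 0.0, 'qpos': array([ 1.15743102,  0.33286112, -0.06466953,  1.46096231,  0.02159735,
        1.34987671, -0.08847449]), 'joint_vel': array([ 0.00049521,  0.00019913,  0.00146533, -0.00037277,  0.00096503,
        0.00021235, -0.00142448]), 'joint_efforts': array([ 1.00065692e-03, -6.23274708e+01,  2.48763064e-02, -3.89886653e+01,
       -6.14088681e-02,  3.99610517e-02,  1.41930777e-04]), 'ee_pos': array([ 0.23789032, -0.57753538,  0.22175055]), 'tcp_rot': array([-6.84713352e-04,  9.80971504e-01,  1.94150481e-01, -1.72764889e-04]), 'contact_force': array([0.25422102, 0.34525382, 0.00171713]), 'torque': array([ 0.01426963, -0.01706944, -0.00813214]), 'opening': 0.08711864989747907}
scene [[509.2252934385105, 0.0, 322.2797714307644], [0.0, 509.2252934385105, 199.96333603483293], [0.0, 0.0, 1.0]] [[0.8707, 0.2575, -0.419, 1.0741], [0.4917, -0.4775, 0.7282, -0.8857], [-0.0126, -0.8401, -0.5423, 0.7723], [0.0, 0.0, 0.0, 1.0]]
top [[386.9804698946647, 0.0, 313.6752787753764], [0.0, 386.9804698946647, 201.1468405579387], [0.0, 0.0, 1.0]] [[-0.0119, -0.986, 0.1665, 0.3533], [-0.9996, 0.0073, -0.0281, 0.0677], [0.0265, -0.1667, -0.9856, 1.0969], [0.0, 0.0, 0.0, 1.0]]
```

View pics/scene0.png

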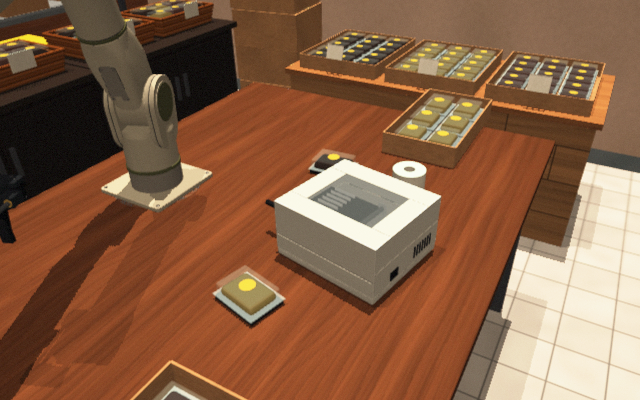

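View pics/top0.png

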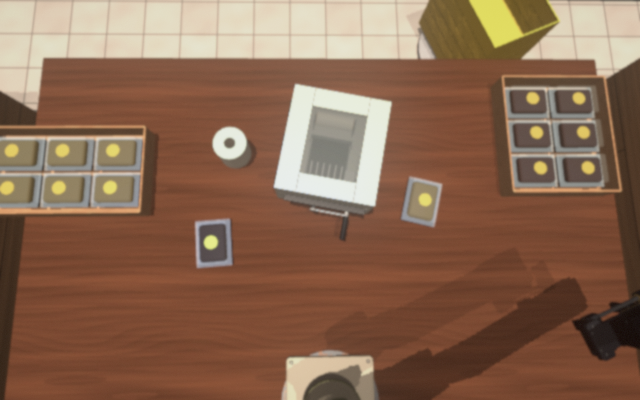

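```bash
python3 - <<'E'
import cv2
a=cv2.imread("pics/top0.png")[70:250,190:450];cv2.imwrite("pics/t0c.png",cv2.resize(a,None,fx=3,fy=3,interpolation=cv2.INTER_CUBIC))
a=cv2.imread("pics/scene0.png")[145:315,255:455];cv2.imwrite("pics/s0c.png",cv2.resize(a,None,fx=3.5,fy=3.5,interpolation=cv2.INTER_CUBIC))
E
```

```text
(no output)
```

View pics/t0c.png

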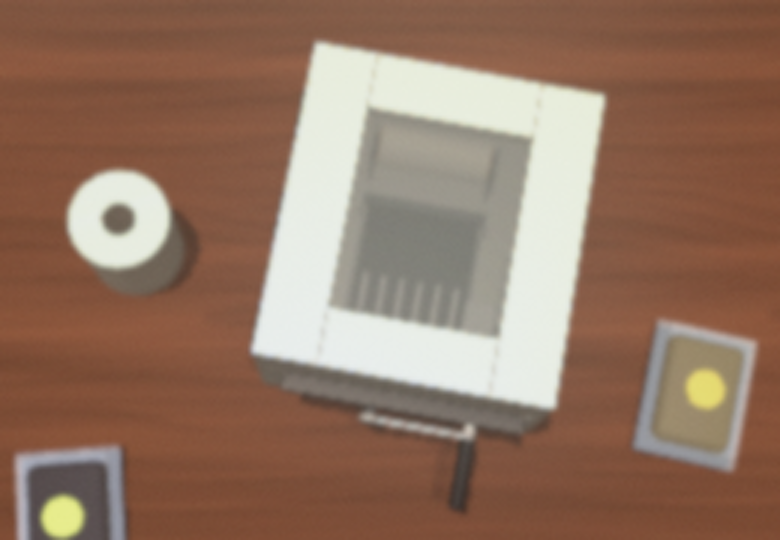

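View pics/s0c.png

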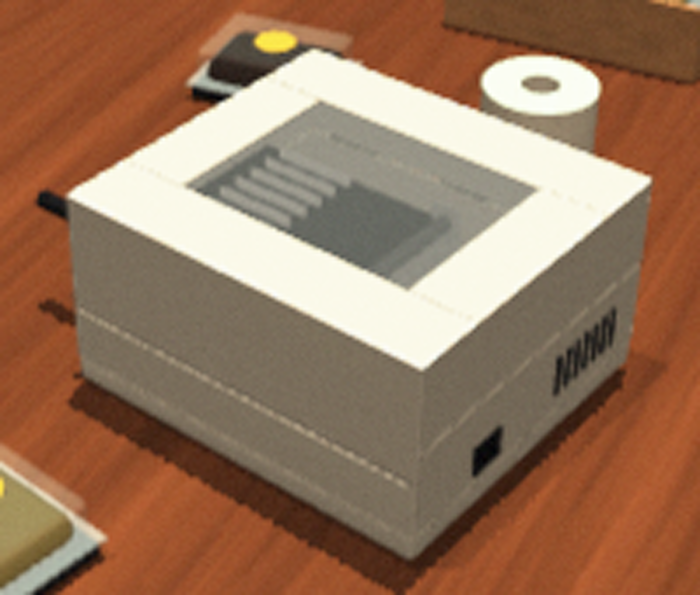

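```bash
cat > h.py <<'E'
import numpy as np,cv2
from station import *
def ray(c,uv):
    d=np.linalg.inv(c["K"])@np.array([uv[0],uv[1],1.]);T=c["pose"]
    return T[:3,3],T[:3,:3]@d
def onz(c,uv,z):
    o,d=ray(c,uv);return o+d*(z-o[2])/d[2]
def proj(c,p):
    T=np.linalg.inv(c["pose"]);q=c["K"]@(T[:3,:3]@np.asarray(p)+T[:3,3]);return q[:2]/q[2]
E
python3 - <<'E'
from h import *
c=read_camera("top");f=c["frame"]
for nm,th in(("top",200),("scene",215)):
    c=read_camera(nm);f=c["frame"]
    m=(f.min(2)>th).astype(np.uint8)
    m=cv2.morphologyEx(m,cv2.MORPH_OPEN,np.ones((3,3)))
    cs,_=cv2.findContours(m,cv2.RETR_EXTERNAL,cv2.CHAIN_APPROX_NONE)
    for k in sorted(cs,key=cv2.contourArea)[::-1][:3]:
        x=k[:,0].mean(0); print(nm,cv2.contourArea(k),x)
    ok=[k for k in cs if cv2.contourArea(k)>3000 and 270<k[:,0,0].mean()<390 and k[:,0,1].mean()<300]
    k=ok[0]
    h=cv2.convexHull(k)
    for e in np.linspace(2,20,40):
        a=cv2.approxPolyDP(h,e,True)
        if len(a)==4:break
    a=a[:,0].astype(float)
    # refine: fit lines
    P=k[:,0].astype(float);L=[]
    for i in range(4):
        p,q=a[i],a[(i+1)%4];u=(q-p)/np.linalg.norm(q-p);n=np.array([-u[1],u[0]])
        t=(P-p)@u;dd=abs((P-p)@n);l=np.linalg.norm(q-p)
        S=P[(dd<2.5)&(t>.1*l)&(t<.9*l)]
        vx,vy,x0,y0=cv2.fitLine(S.astype(np.float32),cv2.DIST_HUBER,0,.01,.01).ravel();L.append(np.cross([x0,y0,1],[x0+vx,y0+vy,1]))
    C=[]
    for i in range(4):
        z=np.cross(L[i-1],L[i]);C.append(z[:2]/z[2])
    C=np.array(C)
    ctr=C.mean(0);C=C+.5*(C-ctr)/np.linalg.norm(C-ctr,axis=1)[:,None]
    W=np.array([onz(c,p,.155) for p in C])[:,:2]
    print(nm,C.round(1).tolist(),W.round(4).tolist(),[np.linalg.norm(W[i]-W[i-1]).round(4) for i in range(4)])
    # order model
    best=None
    M0=np.array([[-.12,-.135],[.16,-.135],[.16,.12],[-.12,.12]])
    for r in range(4):
        for s in(1,-1):
            M=np.roll(M0[::s],r,0);mc=M.mean(0);wc=W.mean(0)
            A=(M-mc).T@(W-wc);th=np.arctan2(A[0,1]-A[1,0],A[0,0]+A[1,1])
            if abs(th)>1:continue
            R=np.array([[np.cos(th),-np.sin(th)],[np.sin(th),np.cos(th)]])
            t=wc-R@mc;e=np.linalg.norm(W-(M@R.T+t),axis=1)
            if best is None or e.max()<best[0].max():best=(e,th,t)
    print(best)
    print("model px of z=.155 corners",[])
E
```

```text
top 10154.5 [333.41012658 145.24810127]
top 721.5 [228.96551724 142.68965517]
top 444.5 [344.41758242  46.97802198]
top [[295.7, 84.4], [390.0, 102.4], [373.8, 205.1], [273.7, 186.6]] [[0.8203, 0.084], [0.7708, -0.1604], [0.5013, -0.1078], [0.5497, 0.1395]] [np.float64(0.2763), np.float64(0.2494), np.float64(0.2746), np.float64(0.252)]
(array([0.00346338, 0.00379957, 0.00318942, 0.00229904]), np.float64(-0.19706247647243205), array([6.42365024e-01, 9.69666975e-05]))
model px of z=.155 corners []
scene 7412.0 [356.73939394 201.22121212]
scene 1095.0 [588.7        305.73571429]
scene 702.0 [599.05172414 257.15517241]
scene [[274.9, 200.2], [344.5, 159.2], [440.1, 196.1], [375.1, 249.7]] [[0.5042, -0.1081], [0.5527, 0.1366], [0.8225, 0.0829], [0.7746, -0.1629]] [np.float64(0.2759), np.float64(0.2495), np.float64(0.2751), np.float64(0.2505)]
(array([0.0037855 , 0.00330207, 0.00372177, 0.00265082]), np.float64(-0.19644371444720352), array([ 0.64535091, -0.00161304]))
model px of z=.155 corners []
```

```bash
cat >> h.py <<'E'
TH=-.1967;PT=np.array([.644,-.001,0])
PR=np.array([[np.cos(TH),-np.sin(TH),0],[np.sin(TH),np.cos(TH),0],[0,0,1]])
def w(p):return PR@(np.asarray(p)/1000)+PT
def stay(a,x=-188):return w([x,15-89*np.cos(a),84+89*np.sin(a)])
E
python3 - <<'E'
from h import *
print(stay(0),w([-188,15,84]),w([-50,-107,80]))
for n in("top","scene"):
    c=read_camera(n)
    f=c["frame"][:,:,::-1].copy();f=cv2.resize(f,None,fx=4,fy=4,interpolation=cv2.INTER_CUBIC)
    for a,col in((0,(0,255,0)),(.1,(255,255,0))):
        p,q=proj(c,stay(a,-211)),proj(c,stay(a,-148))
        print(n,p,q);cv2.line(f,tuple(((p+.5)*4).astype(int)),tuple(((q+.5)*4).astype(int)),col,1)
    p=(p*4).astype(int);cv2.imwrite(f"pics/{n}_v.png",f[max(0,p[1]-250):p[1]+150,max(0,p[0]-300):p[0]+300])
E
```

```text
[ 0.44516311 -0.03683145  0.084     ] [0.46255674 0.05045235 0.084     ] [ 0.57405272 -0.096165    0.08      ]
top [341.3348061 239.272302 ] [345.42292913 215.80556087]
top [341.49833837 239.00199016] [345.62002644 215.33557464]
scene [266.45164901 201.17755086] [284.59254744 210.21154337]
scene [266.32300518 198.09800174] [284.52726876 207.07797832]
```

View pics/top_v.png

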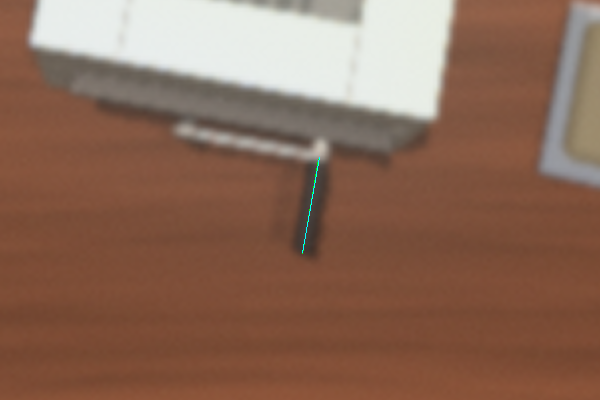

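View pics/scene_v.png

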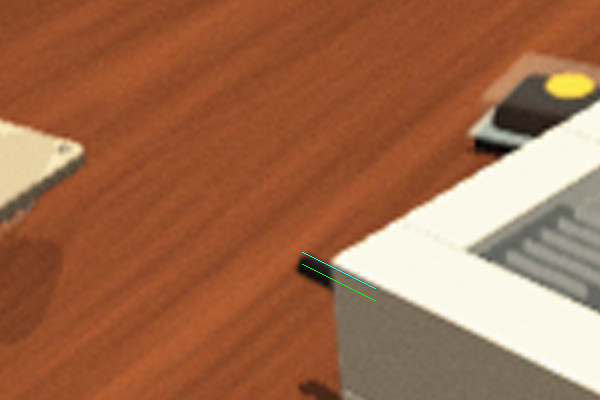

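```bash
cat >> h.py <<'E'
from scipy.spatial.transform import Rotation as Ro
def plan(targets,yaw=None):
    "tcp targets -> tool-frame shifts cm; yaw = desired world yaw of tool x"
    s=read_state();q=s["tcp_rot"];R=Ro.from_quat([q[1],q[2],q[3],q[0]]).as_matrix()
    y0=np.arctan2(R[1,0],R[0,0]);print("t",s["clock"],"tcp",s["ee_pos"].round(4),"yaw",y0.round(4),"tilt",np.degrees(np.arccos(-R[2,2])).round(2),"F",s["contact_force"].round(1),"open",round(s["opening"],4),"q",s["qpos"].round(2))
    for t in targets:print("  shift",(R.T@(np.asarray(t)-s["ee_pos"])*100).round(2),"turn",None if yaw is None else round(-(yaw-y0),3))
E
python3 - <<'E'
from h import *
g=stay(0,-192)+[0,0,-.019]
plan([g+[0,0,.12],g],TH)
E
```

```text
t 0.35 tcp [ 0.2381 -0.5778  0.2224] yaw 0.3908 tilt 0.01 F [-0.6 -0.1  0.9] open 0.0869 q [ 1.16  0.33 -0.06  1.46  0.02  1.35 -0.09]
  shift [ 39.42 -42.35   3.75] turn 0.587
  shift [ 39.42 -42.35  15.75] turn 0.587
```

```bash
python3 -m crank '[[1,2.6,-2.8,0,0.12],[1,5.2,-5.6,0,0.24],[1,7.8,-8.4,0,0.36],[1,10.4,-11.2,0,0.48],[1,13,-14,0,0.587]]'; python3 - <<'E'
from h import *
g=stay(0,-192)+[0,0,-.019]
plan([g+[0,0,.12],g],TH)
E
```

```text
clock: 0.77
ee_pos: [0.3053, -0.3972, 0.2226]
tcp_rot: [0.0, 0.995, -0.101, 0.0]
contact_force: [0.8, 0.1, 1.1]
opening: 0.0873
t 0.7667 tcp [ 0.3053 -0.3972  0.2226] yaw -0.2024 tilt 0.02 F [0.8 0.1 1.1] open 0.0873 q [ 0.95  0.07 -0.13  1.78  0.01  1.3  -0.96]
  shift [  6.06 -38.11   3.74] turn -0.006
  shift [  6.05 -38.11  15.74] turn -0.006
```

```bash
python3 -m crank '[[1,0.5,-4,0,0],[1,1,-8,0,0],[1,1.5,-12,0,0],[1,2,-16,0,0],[1,2.5,-20,0,0]]'; python3 -m crank '[[1,0.9,-4,0,0],[1,1.7,-8,0,0],[1,2.5,-12,0,0],[1,3.2,-16,0,0],[0.3,3.6,-18.1,0,0]]'; python3 - <<'E'
from h import *
g=stay(0,-192)+[0,0,-.019]
plan([g+[0,0,.12],g],TH)
c=read_camera("top");cv2.imwrite("pics/t1.png",cv2.resize(c["frame"][100:350,200:480,::-1],None,fx=2.5,fy=2.4))
E
```

```text
clock: 1.18
ee_pos: [0.3686, -0.2057, 0.2228]
tcp_rot: [0.0, 0.995, -0.098, 0.0]
contact_force: [1.6, -0.1, 0.4]
opening: 0.087
clock: 1.6
ee_pos: [0.44, -0.0323, 0.223]
tcp_rot: [-0.0, 0.995, -0.096, 0.001]
contact_force: [-0.2, 0.6, 0.2]
opening: 0.0849
t 1.6 tcp [ 0.44   -0.0323  0.223 ] yaw -0.1917 tilt 0.09 F [-0.2  0.6  0.2] open 0.0849 q [ 0.58 -0.05 -0.58  1.89 -0.03  1.3  -1.75]
  shift [0.18 0.35 3.8 ] turn 0.005
  shift [ 0.17  0.36 15.8 ] turn 0.005
```

View pics/t1.png

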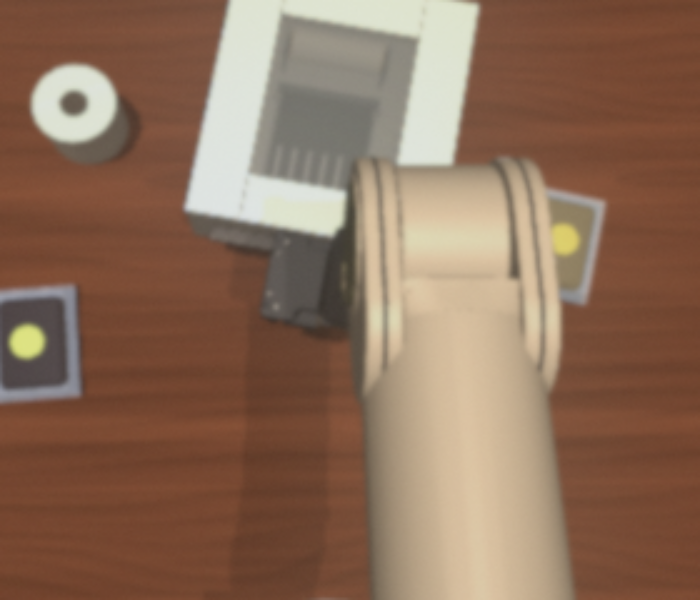

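```bash
python3 - <<'E'
from h import *
c=read_camera("scene");cv2.imwrite("pics/s1.png",cv2.resize(c["frame"][60:310,120:460,::-1],None,fx=2.3,fy=2.3))
E
```

```text
(no output)
```

View pics/s1.png

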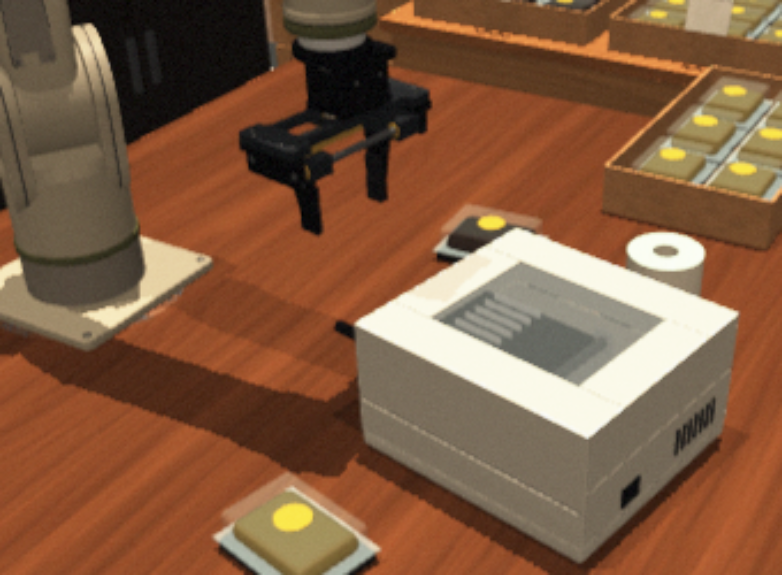

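```bash
python3 -m crank '[[0.2,0.2,0.5,4,0.005],[0.2,0.2,0.5,8,0.005],[0.2,0.2,0.5,12,0.005],[0.2,0.2,0.5,15.7,0.005],[0.2,0.2,0.5,15.7,0.005]]'; python3 - <<'E'
from h import *
g=stay(0,-192)+[0,0,-.019]
plan([g],TH)
c=read_camera("scene");cv2.imwrite("pics/s2.png",cv2.resize(c["frame"][100:300,180:440,::-1],None,fx=3,fy=3))
E
```

```text
clock: 2.12
ee_pos: [0.4353, -0.0429, 0.0598]
tcp_rot: [-0.0, 0.995, -0.101, -0.005]
contact_force: [-2.5, -0.0, -1.0]
opening: 0.0541
t 2.1167 tcp [ 0.4353 -0.0429  0.0598] yaw -0.202 tilt 0.57 F [-2.5 -0.  -1. ] open 0.0541 q [ 0.56  0.14 -0.59  2.08  0.1   0.95 -1.85]
  shift [ 0.44 -0.79 -0.53] turn -0.005
```

View pics/s2.png

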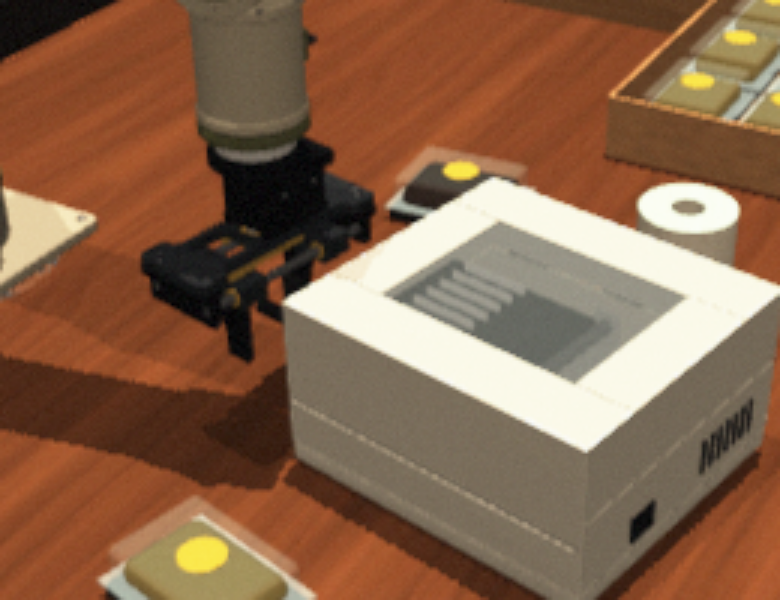

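```bash
python3 -m crank '[[0.2,0,0,0,0],[0.2,0,0,0,0],[0.2,0,0,0,0]]'; python3 - <<'E'
from h import *
g=stay(0,-192)+[0,0,-.019]
plan([g],TH)
c=read_camera("top");p=proj(c,stay(0));print(p)
cv2.imwrite("pics/t2.png",cv2.resize(c["frame"][180:270,280:400,::-1],None,fx=6,fy=6))
E
```

```text
clock: 2.42
ee_pos: [0.4418, -0.0429, 0.0679]
tcp_rot: [0.0, 0.995, -0.101, 0.002]
contact_force: [-0.0, 0.1, 0.6]
opening: 0.0525
t 2.4167 tcp [ 0.4418 -0.0429  0.0679] yaw -0.2016 tilt 0.23 F [-0.   0.1  0.6] open 0.0525 q [ 0.56  0.13 -0.59  2.07  0.09  0.96 -1.85]
  shift [-0.19 -0.66  0.29] turn -0.005
[342.83720498 230.64819619]
```

View pics/t2.png

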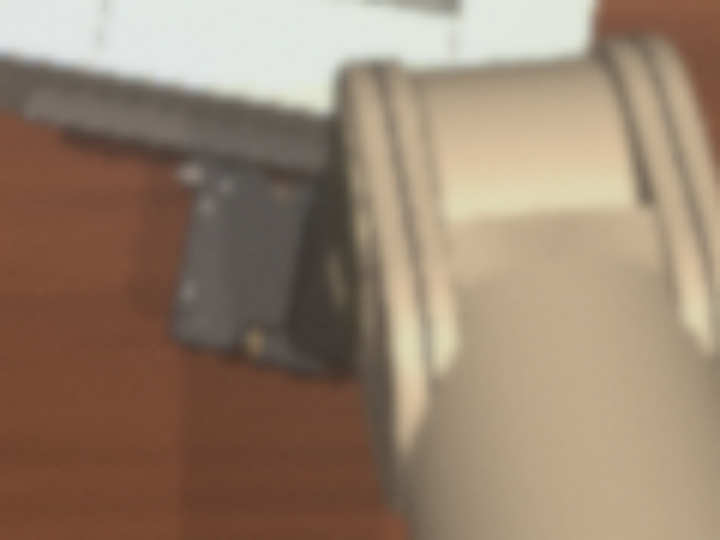

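```bash
python3 -m crank '[[0.2,-0.1,-0.4,0.2,0],[-0.3,-0.1,-0.4,0.2,0],[-1,-0.1,-0.4,0.2,0],[-1,-0.1,-0.4,0.2,0],[-1,-0.1,-0.4,0.2,0]]'; python3 -m crank '[[-1,0,0,0,0],[-1,0,0,0,0],[-1,0,0,0,0]]';python3 - <<'E'
from h import *
plan([stay(0,-192)+[0,0,-.019]],TH)
print((PR.T@(read_state()["ee_pos"]-PT)*1000).round(1))
E
```

```text
clock: 2.88
ee_pos: [0.4399, -0.0383, 0.0636]
tcp_rot: [0.0, 0.995, -0.1, 0.0]
contact_force: [-0.1, -0.4, -1.1]
opening: 0.0331
clock: 3.13
ee_pos: [0.4406, -0.0362, 0.0637]
tcp_rot: [-0.001, 0.995, -0.1, 0.001]
contact_force: [4.1, 20.0, -0.8]
opening: 0.0135
t 3.1333 tcp [ 0.4406 -0.0362  0.0637] yaw -0.2004 tilt 0.18 F [ 4.1 20.  -0.8] open 0.0135 q [ 0.55  0.14 -0.59  2.08  0.09  0.95 -1.86]
  shift [ 0.06 -0.03 -0.13] turn -0.004
[-192.6  -74.3   63.7]
```

```bash
python3 -m crank '[[-1,0,-0.3,-1.24,0],[-1,0,-0.55,-2.45,0],[-1,0,-0.97,-3.62,0],[-1,0,-1.55,-4.72,0],[-1,0,-2.28,-5.72,0]]'; python3 - <<'E'
from h import *
plan([],TH)
def st():
    p=(PR.T@(read_state()["ee_pos"]-PT)*1000);dy,dz=p[1]-15,p[2]+19-84;print(p.round(1),"ang",np.degrees(np.arctan2(dz,-dy)).round(1),"r",np.hypot(dy,dz).round(1))
st()
E
```

```text
clock: 3.55
ee_pos: [0.4437, -0.0181, 0.121]
tcp_rot: [0.002, 0.995, -0.101, -0.001]
contact_force: [-1.9, -10.6, -2.5]
opening: 0.0125
t 3.55 tcp [ 0.4437 -0.0181  0.121 ] yaw -0.203 tilt 0.19 F [ -1.9 -10.6  -2.5] open 0.0125 q [ 0.54  0.06 -0.61  2.01  0.04  1.08 -1.87]
[-193.1  -55.9  121. ] ang 38.3 r 90.3
```

```bash
cat >> h.py <<'E'
def st():
    p=(PR.T@(read_state()["ee_pos"]-PT)*1000);dy,dz=p[1]-15,p[2]+19-84;print(p.round(1),"ang",np.degrees(np.arctan2(dz,-dy)).round(1),"r",np.hypot(dy,dz).round(1))
E
python3 -m crank '[[-1,0,-0.86,-0.89,0],[-1,0,-1.84,-1.66,0],[-1,0,-2.92,-2.28,0],[-1,0,-4.07,-2.74,0],[-1,0,-5.27,-3.04,0]]'; python3 - <<'E'
from h import *
plan([],TH);st()
E
```

```text
clock: 3.97
ee_pos: [0.4543, 0.0325, 0.1531]
tcp_rot: [0.003, 0.995, -0.102, -0.001]
contact_force: [-12.1, -9.1, 17.2]
opening: 0.0133
t 3.9667 tcp [0.4543 0.0325 0.1531] yaw -0.2047 tilt 0.33 F [-12.1  -9.1  17.2] open 0.0133 q [ 0.48  0.06 -0.66  1.95  0.04  1.15 -1.98]
[-192.6   -4.2  153.1] ang 77.7 r 90.2
```

```bash
python3 -m crank '[[-1,0,-1.23,-0.13,0],[-1,0,-2.48,-0.09,0],[-1,0,-3.7,0.13,0],[-1,0,-4.88,0.51,0],[-1,0,-6,1.06,0]]'; python3 - <<'E'
from h import *
plan([],TH);st()
c=read_camera("scene");cv2.imwrite("pics/s3.png",cv2.resize(c["frame"][60:300,180:460,::-1],None,fx=2.8,fy=2.5))
E
```

```text
clock: 4.38
ee_pos: [0.4664, 0.0936, 0.1405]
tcp_rot: [0.001, 0.995, -0.101, -0.001]
contact_force: [-1.2, -7.6, -1.9]
opening: 0.0124
t 4.3833 tcp [0.4664 0.0936 0.1405] yaw -0.202 tilt 0.17 F [-1.2 -7.6 -1.9] open 0.0124 q [ 0.39  0.13 -0.72  1.91  0.1   1.13 -2.14]
[-192.6   58.1  140.5] ang 119.7 r 87.0
```

View pics/s3.png

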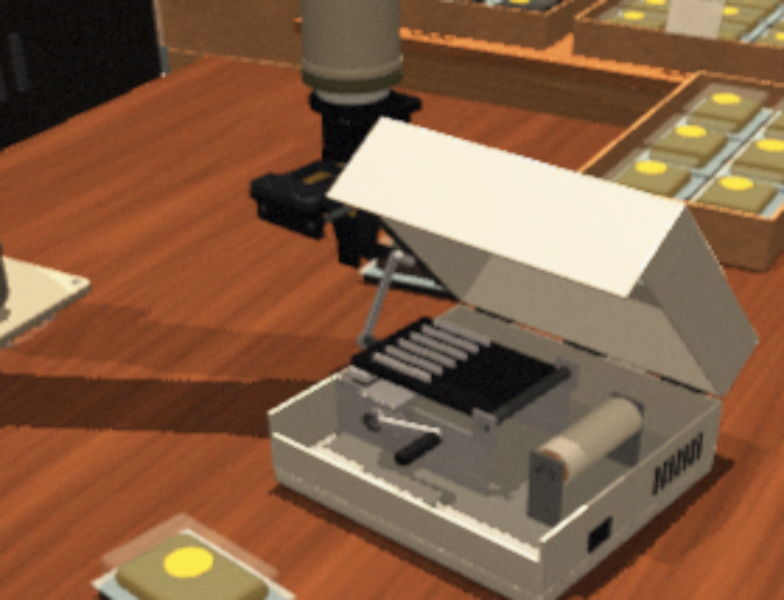

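```bash
python3 -m crank '[[-1,0,-0.91,0.6,0],[-1,0,-1.73,1.31,0],[-1,0,-2.47,2.11,0],[-1,0,-3.1,2.99,0],[-1,0,-3.55,3.81,0]]'; python3 -m crank '[[-1,0,0,0,0],[-1,0,0,0,0],[-1,0,0,0,0]]'; python3 - <<'E'
from h import *
plan([],TH);st()
c=read_camera("scene");cv2.imwrite("pics/s4.png",cv2.resize(c["frame"][60:300,180:460,::-1],None,fx=2.8,fy=2.5))
E
```

```text
clock: 4.85
ee_pos: [0.4733, 0.128, 0.1017]
tcp_rot: [0.001, 0.995, -0.101, -0.001]
contact_force: [-2.9, -6.7, 0.7]
opening: 0.0123
clock: 5.1
ee_pos: [0.4732, 0.1279, 0.1018]
tcp_rot: [0.001, 0.995, -0.101, -0.001]
contact_force: [-1.1, -5.3, -7.8]
opening: 0.0121
t 5.1 tcp [0.4732 0.1279 0.1018] yaw -0.202 tilt 0.16 F [-1.1 -5.3 -7.8] open 0.0121 q [ 0.31  0.22 -0.73  1.92  0.17  1.06 -2.26]
[-192.7   93.   101.8] ang 154.8 r 86.2
```

View pics/s4.png

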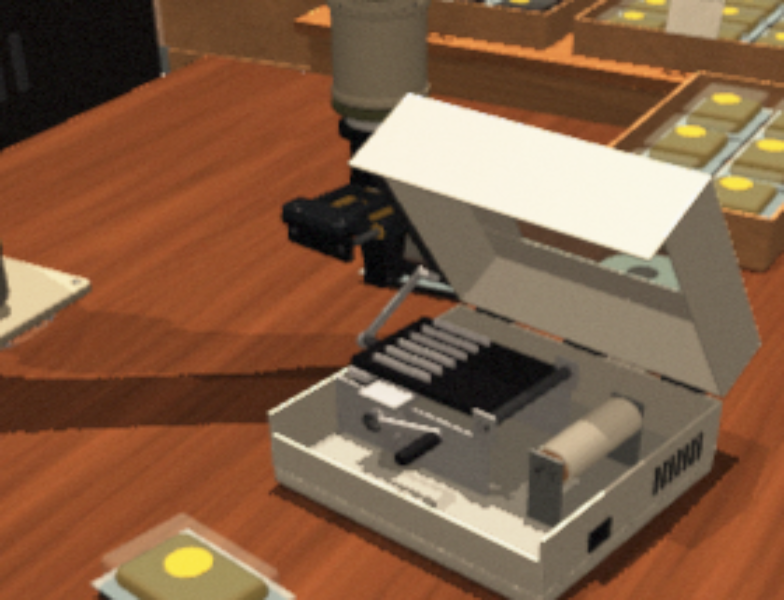

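```bash
python3 -m crank '[[-1,0,-0.1,0.2,0],[-1,0,-0.2,0.5,0],[-1,0,-0.2,0.5,0],[-1,0,-0.2,0.5,0]]'; python3 - <<'E'
from h import *
plan([],TH);st()
E
```

```text
clock: 5.48
ee_pos: [0.4738, 0.1294, 0.098]
tcp_rot: [0.001, 0.995, -0.101, -0.001]
contact_force: [-7.8, -8.9, 8.1]
opening: 0.0121
t 5.4833 tcp [0.4738 0.1294 0.098 ] yaw -0.2024 tilt 0.19 F [-7.8 -8.9  8.1] open 0.0121 q [ 0.31  0.23 -0.73  1.92  0.18  1.06 -2.27]
[-192.4   94.6   98. ] ang 157.5 r 86.2
```

```bash
python3 -m crank '[[-0.6,0,0.1,0,0],[-0.2,0,0.1,0,0],[0.2,0,0.1,0,0],[0.2,0,0.1,0,0],[0.2,0,0.1,0,0]]'; python3 - <<'E'
from h import *
plan([],TH);st()
c=read_camera("scene");cv2.imwrite("pics/s5.png",cv2.resize(c["frame"][60:300,180:460,::-1],None,fx=2.8,fy=2.5))
E
```

```text
clock: 5.9
ee_pos: [0.4744, 0.1306, 0.0977]
tcp_rot: [-0.0, 0.995, -0.1, 0.0]
contact_force: [-1.0, 0.6, -1.0]
opening: 0.0363
t 5.9 tcp [0.4744 0.1306 0.0977] yaw -0.2009 tilt 0.04 F [-1.   0.6 -1. ] open 0.0363 q [ 0.31  0.23 -0.73  1.92  0.18  1.05 -2.27]
[-192.    95.9   97.7] ang 158.0 r 87.3
```

View pics/s5.png

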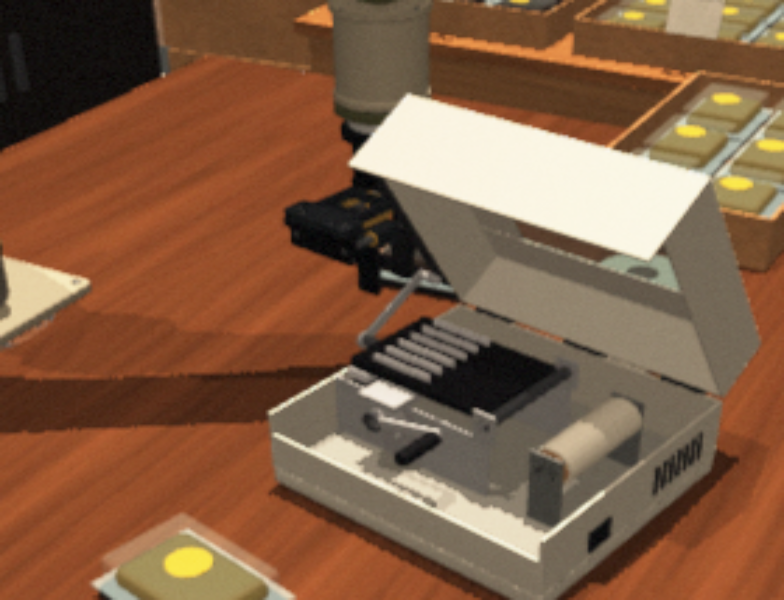

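```bash
python3 -m crank '[[0.2,-0.2,0.1,-3,0],[0.2,-0.5,0.1,-7,0],[0.4,-1,0.1,-11,0],[0.6,-1.5,0.1,-13,0],[0.6,-1.5,0.1,-13,0]]'; python3 - <<'E'
from h import *
plan([],TH)
c=read_camera("scene");f=c["frame"]
sub=f[215:260,300:360].max(2)
m=((f.max(2)<45)).astype(np.uint8);m[:228]=0;m[255:]=0;m[:,:312]=0;m[:,350:]=0
n,l,s,ce=cv2.connectedComponentsWithStats(m);print(s.tolist(),ce.round(1).tolist())
def lev(a,y=-107):return w([-50+70*np.cos(a),y,80+70*np.sin(a)])
i=1+np.argmax(s[1:,4]);o,d=ray(c,ce[i]);n=PR@[0,1,0]
p=o+d*((w([0,-107,0])-o)@n)/(d@n);q=PR.T@(p-PT)*1000;print(q.round(1),np.arctan2(q[2]-80,q[0]+50),np.hypot(q[2]-80,q[0]+50))
v=cv2.resize(f[200:280,280:420,::-1],None,fx=5,fy=5,interpolation=cv2.INTER_CUBIC)
for a in(.15,.3,.45,.6):
    P=[tuple(((proj(c,lev(a,y))-[280,200]+.5)*5).astype(int)) for y in(-85,-128)];cv2.line(v,P[0],P[1],(0,255,int(a*400)),1)
cv2.imwrite("pics/lev.png",v)
c=read_camera("top");cv2.imwrite("pics/t5.png",cv2.resize(c["frame"][70:310,210:450,::-1],None,fx=2.5,fy=2.5))
E
```

```text
clock: 6.37
ee_pos: [0.4609, 0.1337, 0.2323]
tcp_rot: [-0.001, 0.995, -0.1, 0.004]
contact_force: [0.4, 1.1, -0.3]
opening: 0.0644
t 6.3667 tcp [0.4609 0.1337 0.2323] yaw -0.2002 tilt 0.43 F [ 0.4  1.1 -0.3] open 0.0644 q [ 0.36  0.05 -0.75  1.79  0.03  1.31 -2.17]
[[0, 0, 640, 400, 255904], [312, 231, 2, 1, 2], [321, 233, 16, 13, 94]] [[319.5, 199.5], [312.5, 231.0], [328.3, 239.4]]
[  18.5 -107.    95.8] 0.22674388390765732 70.26439707958728
```

View pics/lev.png

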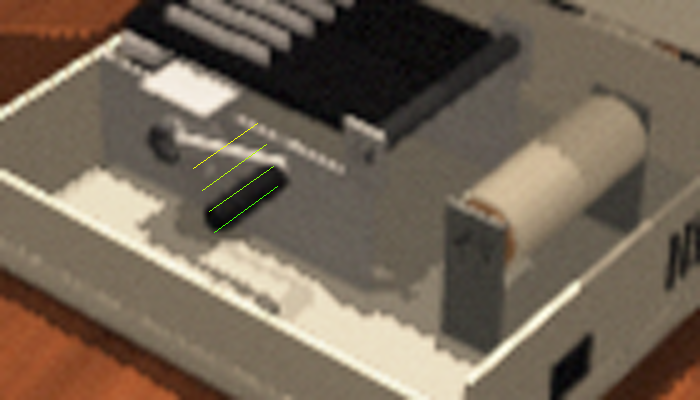

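View pics/t5.png

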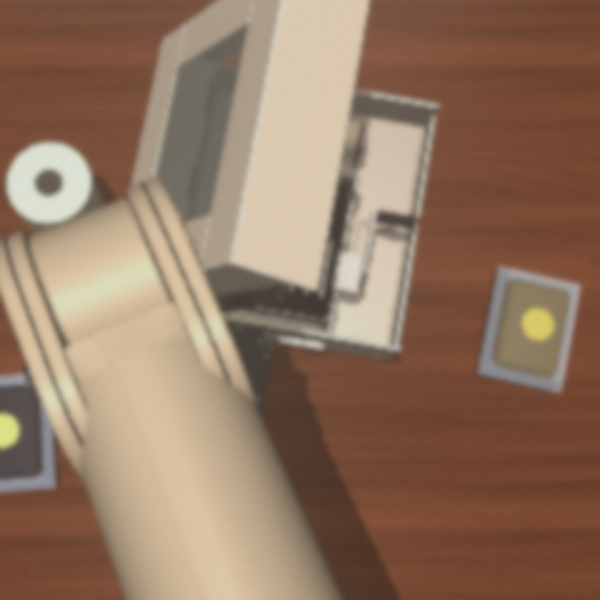

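```bash
python3 -m crank '[[0.2,-0.2,4,0,0],[0.2,-0.5,8,0,0],[0.2,-0.5,12,0,0],[0.2,-0.5,16,0,0],[0.2,-0.5,20,0,0]]';  python3 -m crank '[[0.2,0,2,0,-0.12],[0.2,0,4,0,-0.24],[0.2,0,5,0,-0.36],[0.2,0,5,0,-0.48],[0.2,0,5,0,-0.6]]'; python3 - <<'E'
from h import *
plan([w([18,-111,160])],TH+np.pi/2);st()
E
```

```text
clock: 6.88
ee_pos: [0.413, -0.0645, 0.226]
tcp_rot: [-0.0, 0.995, -0.1, -0.001]
contact_force: [1.5, -0.3, 0.1]
opening: 0.0531
clock: 7.3
ee_pos: [0.4036, -0.1125, 0.2257]
tcp_rot: [-0.001, 0.98, 0.2, -0.001]
contact_force: [0.2, 0.5, -0.1]
opening: 0.0525
t 7.3 tcp [ 0.4036 -0.1125  0.2257] yaw 0.4029 tilt 0.17 F [ 0.2  0.5 -0.1] open 0.0525 q [ 0.61 -0.11 -0.41  1.94 -0.05  1.31 -0.96]
  shift [21.72  9.36  6.5 ] turn -0.971
[-214.  -156.3  225.7] ang 43.2 r 234.9
```

```bash
python3 -m crank '[[0.2,0,0,0,-0.12],[0.2,0,0,0,-0.24],[0.2,0,0,0,-0.36],[0.2,0,0,0,-0.48],[0.2,0,0,0,-0.6]]';  python3 -m crank '[[0.2,0,0,0,-0.12],[0.2,0,0,0,-0.24],[0.2,0,0,0,-0.371],[0.2,0,0,0,-0.371]]'; python3 - <<'E'
from h import *
plan([w([18,-125,180]),w([18,-111,160])],TH+np.pi/2);st()
E
```

```text
clock: 7.72
ee_pos: [0.4038, -0.1117, 0.2257]
tcp_rot: [-0.001, 0.876, 0.481, -0.001]
contact_force: [0.2, 0.5, -0.5]
opening: 0.0522
clock: 8.05
ee_pos: [0.4038, -0.1117, 0.2258]
tcp_rot: [-0.001, 0.773, 0.635, -0.001]
contact_force: [-0.2, -0.1, -0.4]
opening: 0.0525
t 8.05 tcp [ 0.4038 -0.1117  0.2258] yaw 1.3759 tilt 0.16 F [-0.2 -0.1 -0.4] open 0.0525 q [ 0.55 -0.11 -0.35  1.94 -0.04  1.31  0.01]
  shift [ 3.   23.21  4.52] turn 0.002
  shift [ 4.4  23.22  6.52] turn 0.002
[-213.9 -155.5  225.8] ang 43.3 r 234.3
```

```bash
python3 -m crank '[[0.2,0,4,0,0],[0.2,0,8,0,0],[0.2,0,12,0,0],[0.2,0,16,0,0],[0.2,0,20,0,0]]';  python3 -m crank '[[0.2,0.4,3.2,0,0],[0.2,1,3.2,0,0],[0.2,1.5,3.2,1,0],[0.2,2,3.2,2,0],[0.2,2,3.2,2,0]]'; python3 - <<'E'
from h import *
plan([w([18,-111,160]),w([18.5,-111,95.8-19])],TH+np.pi/2);st()
for n in("scene","top"):
    c=read_camera(n);cv2.imwrite(f"pics/{n}6.png",cv2.resize(c["frame"][30:300,200:460,::-1],None,fx=2.2,fy=2.2))
E
```

```text
clock: 8.47
ee_pos: [0.6018, -0.1522, 0.2256]
tcp_rot: [-0.001, 0.776, 0.631, -0.001]
contact_force: [0.4, -0.8, 0.9]
opening: 0.0522
clock: 8.88
ee_pos: [0.634, -0.1366, 0.2042]
tcp_rot: [-0.002, 0.774, 0.633, -0.001]
contact_force: [-1.2, 0.8, -1.8]
opening: 0.0522
t 8.8833 tcp [ 0.634  -0.1366  0.2042] yaw 1.3701 tilt 0.25 F [-1.2  0.8 -1.8] open 0.0522 q [ 0.41  0.42 -0.37  1.4   0.15  1.35 -0.16]
  shift [2.39 0.14 4.42] turn -0.004
  shift [ 2.39  0.22 12.74] turn -0.004
[  16.7 -134.9  204.2] ang 42.9 r 204.6
```

View pics/scene6.png

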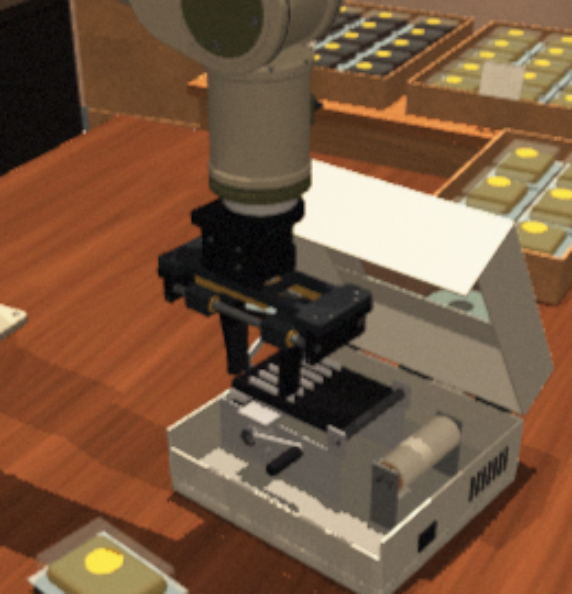

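View pics/top6.png

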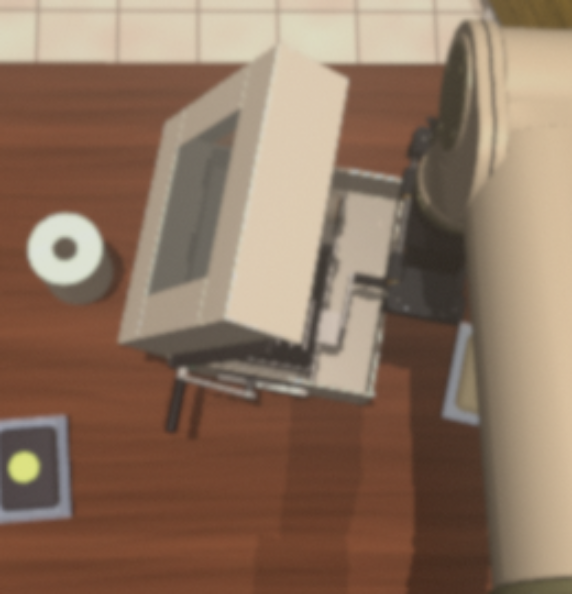

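```bash
python3 -m crank '[[0.2,1,0.1,1,0],[0.2,2.1,0.2,4,0],[0.2,2.1,0.2,7.5,0],[0.2,2.1,0.2,10.5,0],[0.2,2.1,0.2,12.5,0]]';  python3 -m crank '[[0.2,0,0,0,0],[0.2,0,0,0,0],[0.2,0,0,0,0],[0.2,0,0,0,0]]'; python3 - <<'E'
from h import *
plan([w([18.5,-111,95.8-19])],TH+np.pi/2);st()
for n in("scene",):
    c=read_camera(n);cv2.imwrite(f"pics/{n}7.png",cv2.resize(c["frame"][100:300,220:440,::-1],None,fx=3,fy=3))
E
```

```text
clock: 9.4
ee_pos: [0.6404, -0.1176, 0.0794]
tcp_rot: [-0.001, 0.775, 0.633, -0.001]
contact_force: [0.2, 0.6, -0.3]
opening: 0.052
clock: 9.73
ee_pos: [0.6432, -0.1183, 0.0848]
tcp_rot: [0.001, 0.775, 0.633, 0.001]
contact_force: [1.0, 0.9, 0.3]
opening: 0.052
t 9.7333 tcp [ 0.6432 -0.1183  0.0848] yaw 1.3696 tilt 0.2 F [1.  0.9 0.3] open 0.052 q [ 0.38  0.52 -0.36  1.52  0.2   1.13 -0.22]
  shift [ 0.42 -0.37  0.8 ] turn -0.005
[  22.2 -115.2   84.8] ang 8.6 r 131.7
```

View pics/scene7.png

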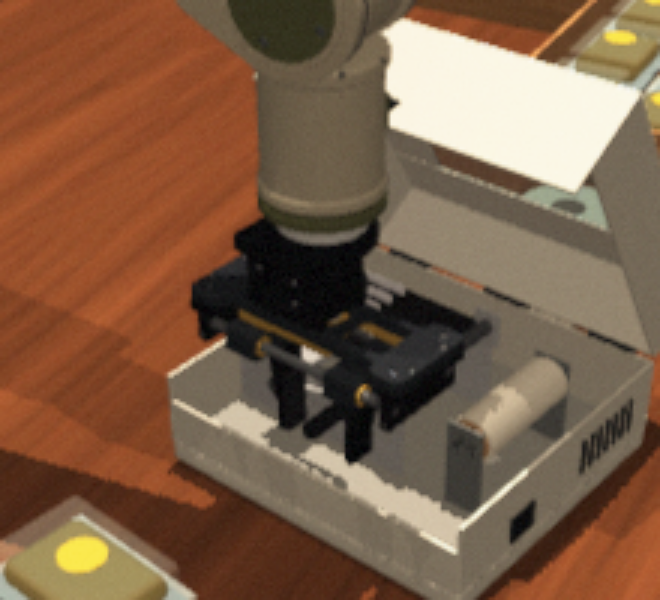

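```bash
python3 -m crank '[[0.2,0.2,-0.3,0.7,0],[0.2,0.2,-0.3,0.7,0],[-0.4,0.2,-0.3,0.7,0],[-1,0.2,-0.3,0.7,0],[-1,0.2,-0.3,0.7,0]]';  python3 -m crank '[[-1,0,0,0,0],[-1,0,0,0,0],[-1,0,0,0,0],[-1,0,0,0,0]]'; python3 - <<'E'
from h import *
plan([w([18.5,-111,95.8-19])],TH+np.pi/2);st()
E
```

```text
clock: 10.2
ee_pos: [0.6395, -0.1158, 0.0756]
tcp_rot: [0.0, 0.775, 0.633, 0.0]
contact_force: [-0.2, -0.1, 0.6]
opening: 0.0394
clock: 10.53
ee_pos: [0.6388, -0.1154, 0.0753]
tcp_rot: [-0.001, 0.774, 0.633, -0.0]
contact_force: [-12.9, 4.2, -0.6]
opening: 0.0138
t 10.5333 tcp [ 0.6388 -0.1154  0.0753] yaw 1.3698 tilt 0.09 F [-12.9   4.2  -0.6] open 0.0138 q [ 0.38  0.52 -0.36  1.54  0.2   1.12 -0.23]
  shift [ 0.22  0.12 -0.15] turn -0.004
[  17.3 -113.2   75.3] ang 4.6 r 128.6
```

```bash
cat >> h.py <<'E'
def lv():
    p=(PR.T@(read_state()["ee_pos"]-PT)*1000);dx,dz=p[0]+50,p[2]+19-80;print(p.round(1),"lever ang",np.arctan2(dz,dx).round(3),"r",np.hypot(dx,dz).round(1))
E
python3 -m crank '[[-1,0,-0.4,-0.93,0],[-1,0,-0.83,-1.81,0],[-1,0,-1.38,-2.62,0],[-1,0,-2.03,-3.34,0],[-1,0,-2.78,-3.97,0]]'; python3 - <<'E'
from h import *
plan([],TH+np.pi/2);lv()
E
```

```text
clock: 10.95
ee_pos: [0.6153, -0.1112, 0.1176]
tcp_rot: [0.003, 0.775, 0.632, 0.003]
contact_force: [10.6, -3.1, 3.5]
opening: 0.0131
t 10.95 tcp [ 0.6153 -0.1112  0.1176] yaw 1.3691 tilt 0.47 F [10.6 -3.1  3.5] open 0.0131 q [ 0.4   0.43 -0.38  1.58  0.17  1.16 -0.21]
[  -6.7 -113.7  117.6] lever ang 0.917 r 71.3
```

```bash
python3 -m crank '[[-1,0,-0.83,-0.52,0],[-1,0,-1.72,-0.91,0],[-1,0,-2.66,-1.18,0],[-1,0,-3.63,-1.32,0],[-1,0,-4.6,-1.32,0]]'; python3 - <<'E'
from h import *
plan([],TH+np.pi/2);lv()
E
```

```text
clock: 11.37
ee_pos: [0.572, -0.1025, 0.133]
tcp_rot: [0.005, 0.775, 0.632, 0.004]
contact_force: [10.2, -4.5, 11.9]
opening: 0.0131
t 11.3667 tcp [ 0.572  -0.1025  0.133 ] yaw 1.3688 tilt 0.78 F [10.2 -4.5 11.9] open 0.0131 q [ 0.43  0.32 -0.39  1.69  0.14  1.15 -0.2 ]
[ -50.8 -113.6  133. ] lever ang 1.582 r 72.0
```

```bash
python3 -m crank '[[-1,0,-0.97,0.14,0],[-1,0,-1.91,0.41,0],[-1,0,-2.8,0.8,0],[-1,0,-3.63,1.32,0],[-1,0,-4.37,1.95,0]]'; python3 -m crank '[[-1,0,0,0,0],[-1,0,0,0,0]]';python3 - <<'E'
from h import *
plan([w([-50-53.6,-113.5,80+45-19])],TH+np.pi/2);lv()
E
```

```text
clock: 11.78
ee_pos: [0.5268, -0.0933, 0.1113]
tcp_rot: [0.003, 0.775, 0.632, 0.002]
contact_force: [4.9, -3.2, 5.5]
opening: 0.0122
clock: 11.95
ee_pos: [0.5246, -0.0929, 0.1093]
tcp_rot: [0.001, 0.775, 0.632, 0.0]
contact_force: [2.1, -3.5, 0.2]
opening: 0.0121
t 11.95 tcp [ 0.5246 -0.0929  0.1093] yaw 1.3693 tilt 0.08 F [ 2.1 -3.5  0.2] open 0.0121 q [ 0.45  0.25 -0.4   1.83  0.11  1.08 -0.2 ]
  shift [-0.01 -0.45  0.33] turn -0.005
[ -99.1 -113.4  109.3] lever ang 2.364 r 68.9
```

```bash
python3 -m crank '[[-1,0,-0.2,0.15,0],[-1,0,-0.45,0.35,0],[-1,0,-0.45,0.35,0],[-1,0,-0.45,0.35,0],[-1,0,-0.45,0.35,0]]'; python3 - <<'E'
from h import *
plan([w([-50-53.6,-113.5,80+45-19])],TH+np.pi/2);lv()
c=read_camera("scene");cv2.imwrite("pics/s8.png",cv2.resize(c["frame"][100:300,220:440,::-1],None,fx=3,fy=3))
E
```

```text
clock: 12.37
ee_pos: [0.5215, -0.0921, 0.106]
tcp_rot: [0.001, 0.775, 0.632, 0.001]
contact_force: [7.1, -4.9, -0.7]
opening: 0.0124
t 12.3667 tcp [ 0.5215 -0.0921  0.106 ] yaw 1.3694 tilt 0.19 F [ 7.1 -4.9 -0.7] open 0.0124 q [ 0.45  0.25 -0.4   1.84  0.11  1.07 -0.2 ]
  shift [-0.02 -0.13  0.  ] turn -0.005
[-102.3 -113.3  106. ] lever ang 2.431 r 69.0
```

View pics/s8.png

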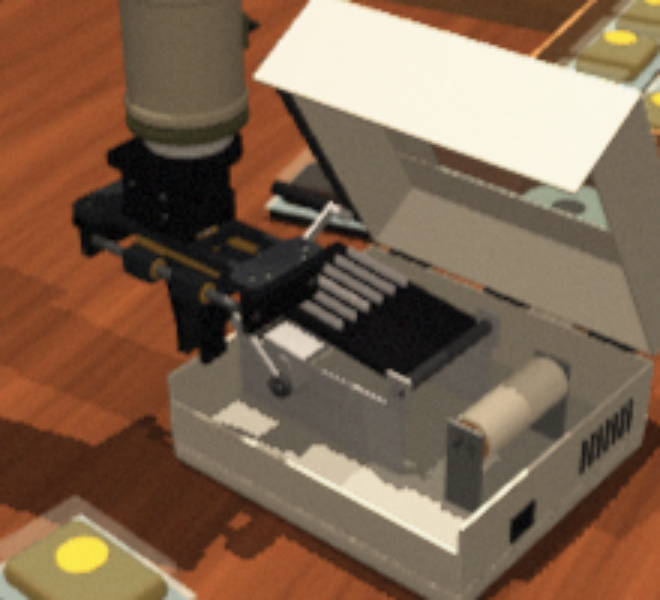

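```bash
python3 -m crank '[[-0.6,0,0,0,0],[-0.2,0,0,0,0],[0.2,0,0,0,0],[0.2,0,0,0,0],[0.2,0,0,0,0]]'; python3 -m crank '[[0.2,0,0,-2,0],[0.2,0,0,-5,0],[0.2,0,0,-9,0],[0.2,0,0,-12,0],[0.2,0,0,-12,0]]'; python3 -m crank '[[0.2,-2,-4,0,0],[0.2,-4,-8,0,0],[0.2,-6,-10,0,0],[0.2,-10,-11,0,0],[0.2,-14,-11,0,0]]'; python3 - <<'E'
from h import *
plan([],TH+np.pi/2)
c=read_camera("scene");cv2.imwrite("pics/s9.png",cv2.resize(c["frame"][120:300,240:440,::-1],None,fx=3.5,fy=3.3))
v=cv2.resize(c["frame"][190:270,260:360,::-1],None,fx=7,fy=7,interpolation=cv2.INTER_CUBIC)
def lev(a,y=-107):return w([-50+70*np.cos(a),y,80+70*np.sin(a)])
for a in(2.2,2.44,2.69):
    P=[tuple(((proj(c,lev(a,y))-[260,190]+.5)*7).astype(int)) for y in(-85,-128)];cv2.line(v,P[0],P[1],(0,255,int((a-2.2)*500)),1)
cv2.imwrite("pics/lev9.png",v)
E
```

```text
clock: 12.83
ee_pos: [0.5196, -0.091, 0.1051]
tcp_rot: [-0.0, 0.774, 0.633, -0.0]
contact_force: [0.2, 0.1, -0.6]
opening: 0.0367
clock: 13.25
ee_pos: [0.5224, -0.0912, 0.2318]
tcp_rot: [0.003, 0.774, 0.633, 0.003]
contact_force: [0.2, 0.0, -0.5]
opening: 0.0518
clock: 13.67
ee_pos: [0.382, -0.2067, 0.2259]
tcp_rot: [0.001, 0.774, 0.633, -0.0]
contact_force: [1.7, -0.8, -0.3]
opening: 0.0525
t 13.6667 tcp [ 0.382  -0.2067  0.2259] yaw 1.3717 tilt 0.07 F [ 1.7 -0.8 -0.3] open 0.0525 q [ 0.65 -0.08 -0.25  1.91 -0.02  1.31  0.21]
```

View pics/s9.png

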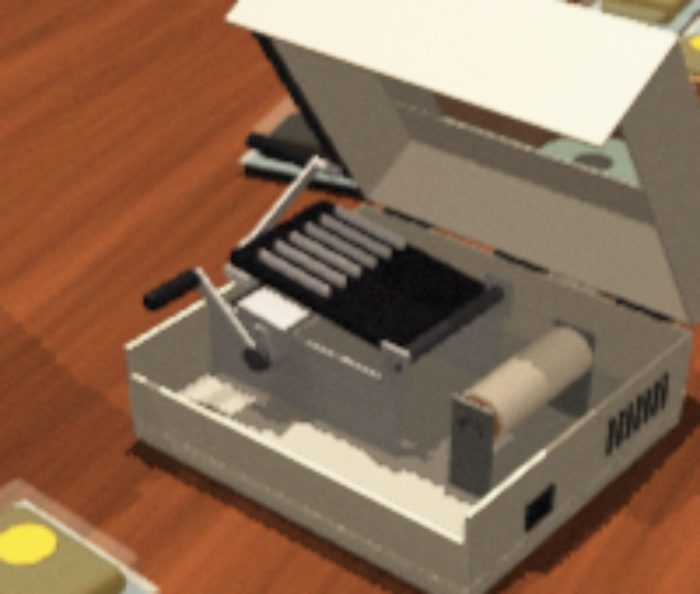

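View pics/lev9.png

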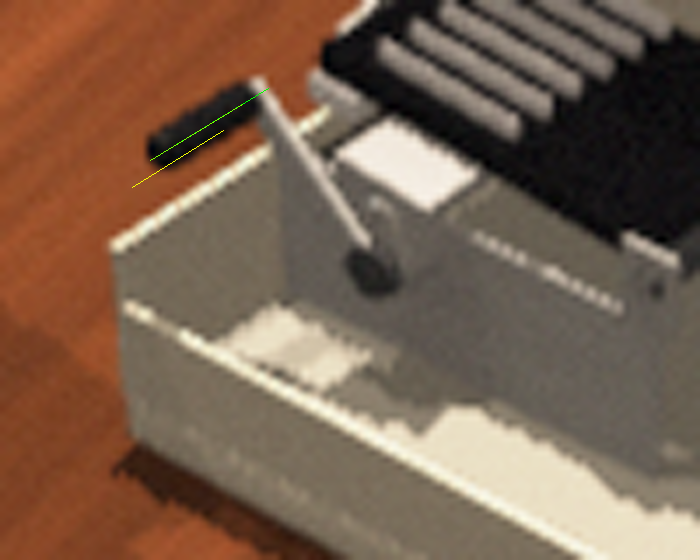

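```bash
python3 - <<'E'
from h import *
def lev(a,y=-107):return w([-50+70*np.cos(a),y,80+70*np.sin(a)])
for nm in("scene","top"):
    c=read_camera(nm);f=c["frame"]
    for a in(2.1,2.2,2.3,2.44,2.6,2.69):print(nm,a,[proj(c,lev(a,y)).round(1).tolist() for y in(-85,-106.5,-128)])
    p=proj(c,lev(2.44)).astype(int)
    m=np.zeros(f.shape[:2],np.uint8);b=np.s_[p[1]-10:p[1]+11,p[0]-14:p[0]+12];m[b]=f[b].max(2)<50
    n,l,s,ce=cv2.connectedComponentsWithStats(m);print(s[1:].tolist(),ce[1:].round(1).tolist())
    i=1+np.argmax(s[1:,4]);o,d=ray(c,ce[i]);nn=PR@[0,1,0]
    q=PR.T@(o+d*((w([0,-106.5,0])-o)@nn)/(d@nn)-PT)*1000;print(q.round(1),np.arctan2(q[2]-80,q[0]+50),np.hypot(q[2]-80,q[0]+50))
    cv2.imwrite(f"pics/{nm}10.png",cv2.resize(f[p[1]-70:p[1]+50,p[0]-90:p[0]+70,::-1],None,fx=4.5,fy=4.5,interpolation=cv2.INTER_CUBIC))
E
```

```text
scene 2.1 [[299.6, 201.6], [293.1, 205.6], [286.5, 209.7]]
scene 2.2 [[297.8, 202.1], [291.3, 206.1], [284.7, 210.2]]
scene 2.3 [[296.2, 202.9], [289.7, 206.9], [283.0, 210.9]]
scene 2.44 [[294.1, 204.4], [287.7, 208.4], [281.1, 212.4]]
scene 2.6 [[292.3, 206.7], [285.8, 210.6], [279.2, 214.7]]
scene 2.69 [[291.4, 208.2], [285.0, 212.1], [278.5, 216.2]]
[[281, 203, 16, 11, 78]] [[288.4, 207.9]]
[-100.8 -106.5  127.6] 2.388828403175574 69.6294808941281
top 2.1 [[356.3, 189.6], [364.7, 191.1], [373.0, 192.7]]
top 2.2 [[355.7, 192.1], [364.1, 193.7], [372.4, 195.2]]
top 2.3 [[355.1, 194.5], [363.4, 196.0], [371.8, 197.6]]
top 2.44 [[354.3, 197.6], [362.6, 199.1], [370.9, 200.7]]
top 2.6 [[353.5, 200.6], [361.7, 202.2], [369.8, 203.7]]
top 2.69 [[353.0, 202.1], [361.1, 203.6], [369.3, 205.2]]
[] []Traceback (most recent call last):
  File "<stdin>", line 9, in <module>
    return _wrapfunc(a, 'argmax', axis=axis, out=out, **kwds)
    return bound(*args, **kwds)
ValueError: attempt to get argmax of an empty sequence
```

```bash
python3 -m crank '[[0.2,-4,-1,0,0],[0.2,-8,-2,0,0],[0.2,-12,-2,0,0],[0.2,-16,-2,0,0],[0.2,-20,-2,0,0]]'; python3 -m crank '[[0.2,0,0,0,0],[0.2,0,0,0,0],[0.2,0,0,0,0],[0.2,0,0,0,0],[0.2,0,0,0,0]]'; python3 - <<'E'
from h import *
def lev(a,y=-107):return w([-50+70*np.cos(a),y,80+70*np.sin(a)])
c=read_camera("top");f=c["frame"]
print("stay bar px",[proj(c,stay(2.67,x)).round(1).tolist() for x in(-148,-211)])
x0,y0=260,110;v=cv2.resize(f[y0:y0+140,x0:x0+150,::-1],None,fx=4.2,fy=4.2,interpolation=cv2.INTER_CUBIC)
def L(p,q,col):cv2.line(v,*[tuple(((proj(c,k)-[x0,y0]+.5)*4.2).astype(int)) for k in(p,q)],col,1)
L(stay(2.67,-148),stay(2.67,-211),(0,255,0));L(stay(2.58,-148),stay(2.58,-211),(0,0,255))
L(lev(2.44,-85),lev(2.44,-128),(0,255,0));L(lev(2.2,-85),lev(2.2,-128),(0,0,255));L(lev(2.69,-85),lev(2.69,-128),(0,0,255))
cv2.imwrite("pics/t11.png",v)
print(read_state()["joint_vel"].round(3))
c=read_camera("scene");f=c["frame"];x0,y0=270,100;v=cv2.resize(f[y0:y0+130,x0:x0+180,::-1],None,fx=4.2,fy=4.2,interpolation=cv2.INTER_CUBIC)
L(stay(2.67,-148),stay(2.67,-211),(0,255,0));L(stay(2.58,-148),stay(2.58,-211),(0,0,255))
L(w([-50,-55,106]),w([-50,-95,106]),(0,255,0));L(w([-50,-55,94]),w([-50,-95,94]),(0,0,255))
cv2.imwrite("pics/s11.png",v)
E
```

```text
clock: 14.23
ee_pos: [0.3248, -0.3993, 0.2254]
tcp_rot: [0.0, 0.774, 0.633, 0.0]
contact_force: [1.3, -0.1, 0.9]
opening: 0.0525
clock: 14.65
ee_pos: [0.3256, -0.3972, 0.2255]
tcp_rot: [0.0, 0.774, 0.634, 0.0]
contact_force: [0.4, -0.2, -0.2]
opening: 0.0523
stay bar px [[282.1, 201.5], [277.1, 225.7]]
[ 0.003 -0.     0.008 -0.003  0.003  0.     0.002]
```

View pics/t11.png

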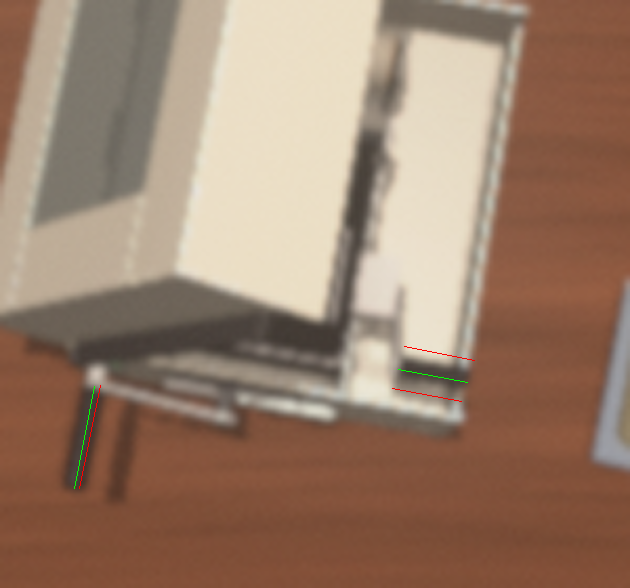

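View pics/s11.png

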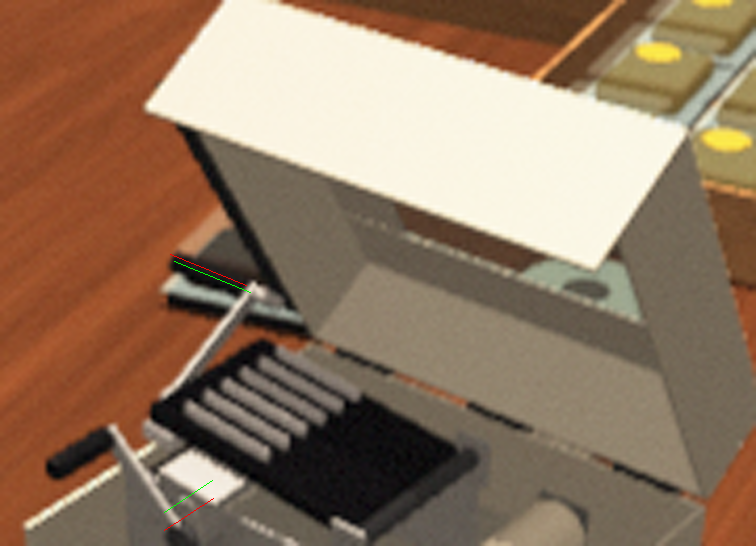

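```bash
python3 -c "
from station import *
print(hand_in())"
```

```text
the job is handed in; nothing more can be done
None
```

The printer is open and handed in after about 15 s of the 72 s. I gripped the stay and swung it over to its stop so it props the cover. Then I gripped the head lever, turned it to the cam's high point, let go and backed the arm clear.

**Stay and cover:** In the top view the stay's bar lies at or just past where 2.67 rad should appear. The scene picture agrees, and the cover stayed propped after release. I didn't measure the cover's angle.

**Head lever:** The last gripper position gave 2.43 rad and the scene image gave 2.39 rad. These differ slightly, but both are well inside the 2.2–2.69 band. In the top view the bar sits about at the 2.44 line, judged by eye because the numeric top-view measurement failed while the arm blocked the view.

**Print head:** It looks lifted, with the cam nose up under the bracket. I only judged this from the pictures and did not measure the lift angle.

**Arm and surroundings:** At the end the arm stood clear at rest, with wrist force under 1 N. The arm kept well clear of the packs and the spare roll, but I didn't re-measure where they stand.

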